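# Open a mould cage's double-caught gate and hold it wide

## Robot

A 7-joint arm with a two-finger parallel gripper is mounted at the origin on the work surface. World frame = base frame: x ahead of the robot, y to its left, z up, the work surface at z = 0. Lengths are in mm, angles in degrees, forces in N, time in s.
With the tool pointing down it reaches from about 425 to 825 mm from the base axis. Payload 3.6 kg.
Tool frame: the origin (TCP) lies between the finger pads, 19 mm behind the fingertips; this is the grasp point; z points along the fingers, y is the line along which they close (so a half turn about z gives the same grasp; the last joint's range is limited). The gripper opens to 93 mm and grips with 3 to 60 N. Pads are 15 mm wide; open, the fingers measure 128 mm over their backs; the gripper's body (75 mm by 188 mm) begins 65 mm behind the grasp point.
Start: joints at [-75.086, 35.231, -0.722, 81.555, 0.464, 63.22, -2.315], TCP at [183.842, 623.43, 237.44] pointing down, gripper open.
Joint ranges: [-178.69, 178.69], [-17.37, 117.87], [-77.05, 75.6], [15.02, 138.74], [-78.02, 258.01], [0.78, 113.62], [-162.83, 162.83]. Speed limits (degrees/s): [159.86, 159.86, 180, 180, 180, 180, 180].

## Interface

Orientations are given as [roll, pitch, yaw] about the fixed x, y, z axes, in that order (R = Rz(yaw) Ry(pitch) Rx(roll)).
In Python, from station import arm gives the robot as it stands. The module is installed in compiled form; this text tells all that it offers.
- The arm moves only by the tool arm_command, never from a script. Its arguments are lists of equal length, an entry for each row: "slide": the shift along the tool's x, y, z in cm, a list of three; "angular": the turn, a rotation vector about the tool's x, y, z in rad, a list of three; "claw": the gripper command: -1 is fully open, 1 is shut, values between are in proportion. In form: {"slide": [[tx, ty, tz], ...], "angular": [[ax, ay, az], ...], "claw": [claw, ...]}. A call has 1 to 5 rows; each row shifts and turns the commanded pose from where the row before left it, along the tool's axes as they then stand; what a row does not reach is not made up. A row lasts 1/10 s, in which the tool goes at most 50 mm and 8.59 degrees, less where a joint would pass 70% of its speed; a pose out of reach is approached as far as the arm can. A call with a gripper value outside its range is refused whole. The fingers move at their own pace and stop on an object; "grip_force" is the grip in N (left out, the last holds). Time passes only in rows, so rows that do not move let the fingers close. It gives the time, the measured TCP pose, the force, the opening and the grip force at its end, in the units of the state.
- arm.get_obs(): the state, without advancing time (a new reading comes with each control period).
- arm.snapshot(name): name is "scene" or "side" or "wrist"; returns a dict with "image" (400x640x3 uint8, red, green, blue), "range_z" (400x640 float32, mm along the optical axis (not along the pixel's ray), 0 where there is no reading), "intrinsics" (3x3 intrinsics, pixels), "rvec" (rotation vector, rad) and "tvec" (3), from world to camera coordinates, as OpenCV has them; the wrist camera has in their place "mount" (4x4, takes a point from camera to tool coordinates, whose origin is the TCP and whose axes are the flange's). Camera axes: x right, y down, z forward; pixel columns grow to the right and rows downward; lengths in mm; the calibration is good to about 2 mm. A picture is of the moment at which its call begins: read the wrist's pose just before it.
- arm.hand_in(): hands the job in; it is judged then, once.
Trained networks look in a picture, given as the dict that the camera call returned (one of the last four; its "shot" number tells which), for a name from the list of things; names that differ only in an ending like _2 or _b are one class to them, and where a whole thing is asked for, a point or a joint stands for the part that bears it (a point fixed in the world has none). Each returns a list of dicts, best first, with "confidence" (0 to 1); they miss things now and then, are a little off and sometimes report something else, mostly with a low value. They report only what shows in the picture. A call takes as long as a camera call.
- arm.search_frame(name, picture): "extent" ([left, top, right, bottom] in pixels, round what is visible of it).
- arm.trace(name, picture): "region" (400x640 bool, what is visible of it) and "extent" ([left, top, right, bottom] in pixels, round what is visible of it).
- arm.mark_of(name, picture): "uv" ([column, row] in pixels: a listed point, or the origin of a listed thing).
The state is a dict: "time_s": time; "qpos": joint angles; "qd": joint speeds; "effort": joint torques, N m; "eef_pos": TCP position; "ee_rot": TCP orientation; "force": force on the tool from outside, world axes, zero at the start; "torque": the same for the moment, N m; "width": finger opening in mm; "grasp_force": force on a finger pad.
Only numpy, scipy, OpenCV 4.12 (cv2) and the standard library are available. Lean on these libraries where they do the work, as an engineer would, in place of code of your own. Each camera call takes 0.05 s, during which the arm holds its last target. There are 200 camera calls.

## Task

The plaster mould is to be drawn out of the cage, so its gate must be held open: squeeze the catch above the gate's free end so that the gate springs ajar, then squeeze the second catch, the one nearer the hinge, so that it springs free. Swing the gate out past its detent and on to its stop (or very nearly), and finish while still holding it wide there with the fingers against its closing spring, not letting go. Leave the mould in the cage and the other things lying about where they are.

Things in the scene. Friction and masses are not known exactly. Their poses are not given: they have to be found in the camera images.
- cage: Fixed open-topped cage on a plywood board 300 x 310 x 18 mm (x -170 to 130, y -155 to 155 mm). Origin on the table; x points from the gate into the cage, y along the shut gate from hinge to free end. The gate closes the -x side at x = -100. Behind it, at x -90 to -70, a header bar (top z 130 mm) crosses the opening and carries both catches. Posts reach z 130, side bars 92 mm.
- tip_catch (a point): First catch, above the gate's free end: two upright black jaws, each 24 mm along cage x, 8 along y, z 136 to 180 mm, astride a grey block 18 mm wide, top z 162. Jaws' outer faces 58 mm apart at rest, 38 squeezed home. Pinch them together along cage y, from above. This point is midway between them at z 165 mm, a good TCP height; axes as the cage's. 28 mm or more is free beside each jaw.
- tip_a (a joint): Travel of the tip catch's jaw on the hinge side (m): 0 at rest, 0.010 squeezed home. Sprung: 2 N at rest, 7 N home; it springs back when let go. Both jaws must be in together by over 0.006 to free the gate: their barbs stand before two lips on the gate.
- tip_b (a joint): Travel of the tip catch's other jaw (m): 0 at rest, 0.010 squeezed home.
- near_catch (a point): Second catch, same shape and size, its point likewise, on the same header 130 mm nearer the hinge. After the tip catch is squeezed the gate springs out to about 0.08 rad, where this catch holds it; squeezing this one lets it spring on to about 0.35 rad, clear of both, within a second. Keep squeezing until it is past 0.22.
- near_a (a joint): Travel of the second catch's jaw on the hinge side (m): 0 at rest, 0.010 squeezed home.
- near_b (a joint): Travel of the second catch's other jaw (m): 0 at rest, 0.010 squeezed home.
- gate (a joint): Gate angle (rad): 0 shut (as at the start); grows as the free end swings out to the cage's -x side, towards the robot, counter-clockwise from above; stop at 1.35. A 0.5 N m/rad spring draws it to 0.35 from either side (3 to 4 N at the pull when wide). A ball detent at 0.80 resists with up to about 0.5 N m, both ways. Let go when wide, the gate swings back.
- gate_hinge (a point): Point on the gate's upright hinge axis, at the cage's (-100, -125) mm, z 100 mm; axes as the cage's. Fixed.
- gate_pull (a point): Point on the axis of the gate's pull at z 142 mm, a good TCP height: an upright wooden post 16 mm in diameter, z 95 to 165 mm, on an arm (top z 105). It stands 130 mm along the gate from the hinge axis and 48 mm in front of it. Axes turn with the gate (as the cage's at 0). Can be pinched from above; it may turn between the pads.
- leaf: The gate's leaf: aluminium bars 12 mm thick, 240 mm from hinge axis to free end, z 30 to 110 mm, with the pull and four upright steel lips (to z 150, 8 to 12 mm in front of the hinge axis, 32 to 42 mm either side of each catch's middle when shut). Origin on the hinge axis at table height; y along the gate to the free end, -x its outer face.
- caged_mould: Round white plaster mould 124 mm in diameter, 80 mm high, loose in the cage. Origin at the centre of its underside. To be left where it is.
- plaster_bat: Loose plaster disc 108 mm in diameter, 22 mm thick, on the table in front of the cage, out of the gate's way. Origin at its underside. Leave alone.
- slip_mug: Loose white cup, 72 mm across, 85 mm high; origin at its underside. Leave alone.
- mallet: Loose hammer with a rubber head lying on the table, handle to its own -x. Leave alone.
- brush: Loose brush lying on the table. Leave alone.
- strap_hoop: Loose black rubber hoop, 110 mm across, 16 mm high. Leave alone.
- lid_mould: Loose round white mould, 110 mm across, 60 mm high. Leave alone.

How it is judged (in metres and radians):
On the way, in this order (a step that is already met when the one before it is completed fails the run):
1. the tip catch has been squeezed (both jaws in) while the gate was shut or just springing out (value of joint each of tip_a, tip_b above 0.004 m and value of joint gate below 0.12 rad), for 0.05 s.
2. then the second catch is squeezed, both jaws in, with the gate sprung ajar (value of joint each of near_a, near_b above 0.004 m and value of joint gate above 0.03 rad), for 0.05 s.
3. the gate is free of both catches (value of joint gate above 0.22 rad), for 0.05 s.
4. the gate has been swung past its detent (value of joint gate above 1 rad), for 0.05 s.
At the end, for the whole second after the job is handed in: The gate stands at more than 1.2 rad (its stop is at 1.35), at rest within 0.1 rad/s, with the fingers bearing on it with more than 1 N; the mould in the cage and the loose things about are within 30 mm of where they started (value of joint gate between 1.2 and 1.45 rad and velocity of joint gate between -0.1 and 0.1 rad/s and contact force between the fingers and leaf above 1 N and distance of each of caged_mould, plaster_bat, slip_mug, mallet, brush, strap_hoop, lid_mould from where it was at the start of the episode below 0.03 m); the arm keeps its last pose, push and grip.
It fails at once if the mould in the cage is pushed 30 mm or more from its place (distance of caged_mould from where it was at the start of the episode above 0.03 m).
It fails at once if one of the loose things on the table is pushed 30 mm or more from its place (distance of any of plaster_bat, slip_mug, mallet, brush, strap_hoop, lid_mould from where it was at the start of the episode above 0.03 m).
It also fails if it takes over 51 s, if anything falls off the work surface, if the arm or the gripper's body presses on something with over 40 N, if the wrist force passes 120 N, or if a joint passes its speed limit or range.

## Working session

There is one attempt and no reset: what is moved stays moved. The work goes in short steps, Python scripts to look and compute and a tool call to move; the robot and the scene stay as the last step left them, time stands still between calls to the robot, and variables do not carry over. Pictures are saved under pics/ and viewed, at most 10 in all, crops included, and the job is handed in when it is done.

Besides the shell and the picture viewer there is one more tool, called after ">>>" in YAML: its name, and indented under it one key for each argument. arm_command: Moves the arm, as the interface text tells. Its arguments: {"type":"object","properties":{"slide":{"type":"array"},"angular":{"type":"array"},"claw":{"type":"array"},"grip_force":{"type":"number"}},"required":["slide","angular","claw"]}

```bash
mkdir -p pics
cat > h.py <<'E'
import numpy as np,cv2
from station import arm
def snap(n,save=None):
    s=arm.snapshot(n)
    if save: cv2.imwrite('pics/'+save,s['image'][:,:,::-1])
    return s
def world(s,u,v,z=None,r=None):
    R,_=cv2.Rodrigues(np.array(s['rvec'],float));t=np.array(s['tvec'],float).reshape(3)
    d=R.T@(np.linalg.inv(s['intrinsics'])@[u,v,1]);c=-R.T@t
    if z is not None: return c+d*(z-c[2])/d[2]
    if r is None: r=s['range_z'][int(round(v)),int(round(u))]
    return c+d*r
def proj(s,p):
    return cv2.projectPoints(np.array(p,float).reshape(-1,3),np.array(s['rvec'],float),np.array(s['tvec'],float),np.array(s['intrinsics'],float),None)[0].reshape(-1,2)
E
python3 - <<'E'
from h import *
np.set_printoptions(precision=1,suppress=True)
o=arm.get_obs();print(o['time_s'],o['eef_pos'],o['ee_rot'],o['width'],o['force'])
Z=dict(tip_catch=165,near_catch=165,gate_hinge=100,gate_pull=142,cage=0,leaf=0,caged_mould=18)
for n in['scene','side']:
    s=snap(n,n+'0.png')
    for k,z in Z.items():
        for m in arm.mark_of(k,s)[:1]: print(n,k,np.array(m['uv']),m['confidence'],world(s,*m['uv'],z=z))
E
```

```text
0.0 [183.7 622.8 236.3] [-179.9    0.   163.6] 92.96771730840426 [ 0.1 -1.   0.3]
scene tip_catch [322.6 240.6] 0.8 [621.7 158.5 165. ]
scene near_catch [309.5 202.3] 0.79 [590.3  42.1 165. ]
scene gate_hinge [309.2 197.5] 0.97 [556.3 -19.4 100. ]
scene gate_pull [343.3 220.4] 0.74 [536.8 119.7 142. ]
scene cage [394. 293.] 0.64 [485.9 297.1   0. ]
scene leaf [312.  220.4] 0.61 [552.  -11.4   0. ]
side tip_catch [301.3 130.7] 0.7 [630.6 169.1 165. ]
side near_catch [315.2 157.7] 0.85 [583.2  47.3 165. ]
side gate_hinge [323.4 192.8] 0.61 [552.  -24.6 100. ]
side gate_pull [284.9 159.4] 0.98 [529. 119. 142.]
side leaf [325.2 215.1] 0.94 [560.5 -22.7   0. ]
side caged_mould [335.2 171.7] 0.67 [695.3  85.7  18. ]
```

View pics/scene0.png

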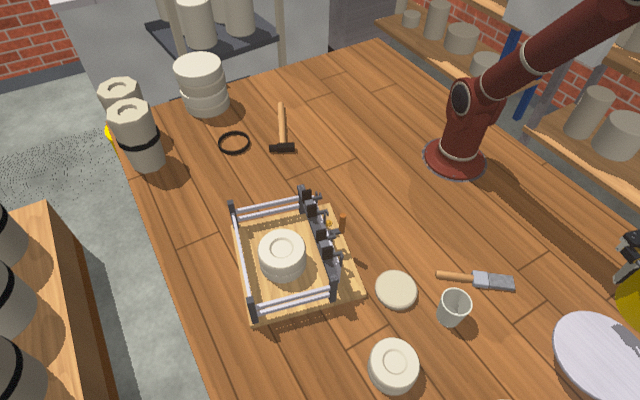

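View pics/side0.png

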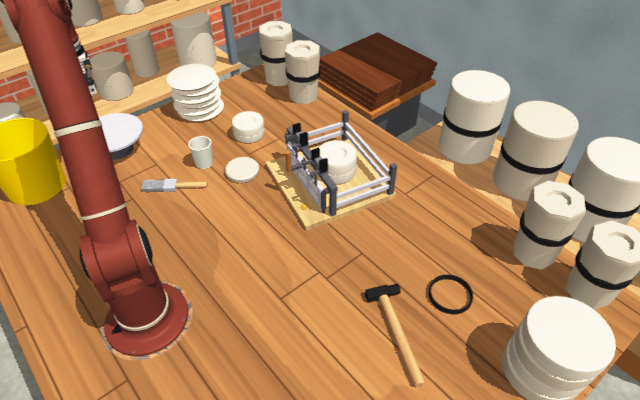

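The scene view shows the cage at about (295,255), with the catches at (308,197) and (328,240) and the pull at (343,222). The side view agrees. In both, the loose things sit in front of the cage: bat (397,290), mug (454,307), brush and lid mould. The cage yaw comes out near -18.5°, so I'll move to a hover above the catches.

>>> arm_command:
  slide:
    - [-3.7,-2.1,-0.4]
    - [-3.7,-2.1,-0.4]
    - [-3.7,-2.1,-0.4]
    - [-3.7,-2.1,-0.4]
    - [-3.7,-2.1,-0.4]
  angular:
    - [0,0,0]
    - [0,0,0]
    - [0,0,0]
    - [0,0,0]
    - [0,0,0]
  claw: [-1,-1,-1,-1,-1]

```text
time_s: 1.3
eef_pos: [332.7, 469.1, 257.8]
ee_rot: [180.0, 0.0, 163.6]
force: [0.1, 0.3, 0.3]
width: 93.1
grasp_force: 0.0
```

>>> arm_command:
  slide:
    - [-3.7,-2.1,-0.4]
    - [-3.7,-2.1,-0.4]
    - [-3.7,-2.1,-0.4]
    - [-3.7,-2.1,-0.4]
    - [-3.7,-2.1,-0.4]
  angular:
    - [0,0,0]
    - [0,0,0]
    - [0,0,0]
    - [0,0,0]
    - [0,0,0]
  claw: [-1,-1,-1,-1,-1]

```text
time_s: 1.8
eef_pos: [480.4, 316.0, 277.9]
ee_rot: [180.0, 0.0, 163.6]
force: [-0.1, 0.0, -0.3]
width: 93.0
grasp_force: 0.0
```

>>> arm_command:
  slide:
    - [-3.7,-2.1,-0.4]
    - [-3.7,-2.1,-0.4]
    - [-3.7,-2.1,-0.4]
    - [-3.0,-2.1,-0.4]
    - [0,0,0]
  angular:
    - [0,0,0]
    - [0,0,0]
    - [0,0,0]
    - [0,0,0]
    - [0,0,0]
  claw: [-1,-1,-1,-1,-1]

```text
time_s: 2.3
eef_pos: [594.9, 189.2, 293.8]
ee_rot: [-179.8, 0.3, 162.9]
force: [-0.6, -0.7, 0.2]
width: 92.9
grasp_force: 0.0
```

```bash
cat >> h.py <<'E'
from scipy.spatial.transform import Rotation as Ro
def wsnap(save=None):
    o=arm.get_obs();s=snap('wrist',save)
    T=np.eye(4);T[:3,:3]=Ro.from_euler('xyz',o['ee_rot'],degrees=True).as_matrix();T[:3,3]=o['eef_pos']
    M=np.linalg.inv(T@np.array(s['mount']));s['rvec']=cv2.Rodrigues(M[:3,:3])[0];s['tvec']=M[:3,3];return s
E
python3 - <<'E'
from h import *
np.set_printoptions(precision=1,suppress=True)
s=wsnap('w1.png');print(s['mount'])
o=arm.get_obs();print(o['eef_pos'],o['ee_rot'],o['qpos'])
for k,z in dict(tip_catch=165,near_catch=165,gate_hinge=100,gate_pull=142).items():
    for m in arm.mark_of(k,s)[:2]: print(k,np.array(m['uv']),m['confidence'],world(s,*m['uv'],z=z))
E
```

```text
[[   0.    -1.    -0.3   70.5]
 [   1.     0.    -0.    -1. ]
 [   0.    -0.3    1.  -146.2]
 [   0.     0.     0.     1. ]]
[592.7 193.1 293.5] [-179.9    0.1  163.2] [-22.   30.2   3.2  81.6  -1.6  68.2  54.5]
tip_catch [305.9 227. ] 0.93 [620.  164.8 165. ]
tip_catch [232.2 156.7] 0.73 [533.5 120.3 165. ]
near_catch [174.4 233.5] 0.87 [588.1  36.6 165. ]
near_catch [363.8  64.1] 0.7 [492.6 258.  165. ]
gate_hinge [139.5 202.6] 0.76 [553.8 -28.1 100. ]
gate_hinge [302.4 226.7] 0.36 [640.5 150.2 100. ]
```

View pics/w1.png

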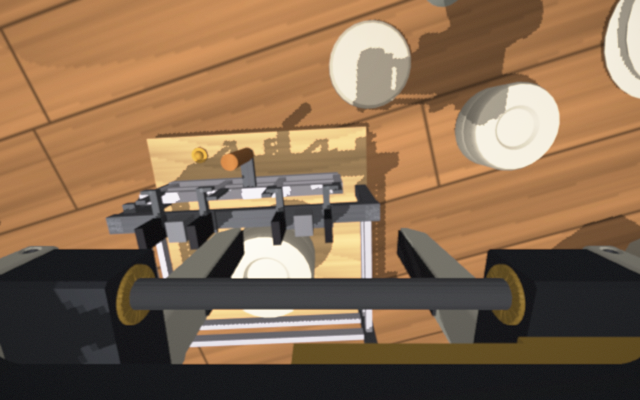

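The wrist view shows the tip catch block at (303,226) with jaws at (278,228) and (328,225). The near catch is at (175,228), the pull at (235,160), and the board's front corners at (148,138) and (367,125). I'll refine the pose from depth.

Run:
```python
from h import *
np.set_printoptions(precision=1,suppress=True)
def cloud(s):
    r=s['range_z'];v,u=np.nonzero(r>0)
    K=np.array(s['intrinsics'],float);P=np.stack([(u-K[0,2])/K[0,0],(v-K[1,2])/K[1,1],np.ones(len(u))],1)*r[v,u][:,None]
    R,_=cv2.Rodrigues(np.array(s['rvec'],float));return (P-np.array(s['tvec']).reshape(3))@R
s=wsnap()
a,b=world(s,148,138,z=18),world(s,367,125,z=18);d=b-a;print('board',a,b,np.linalg.norm(d),np.degrees(np.arctan2(d[1],d[0]))-90)
for n in['wrist','scene','side']:
    s=wsnap() if n=='wrist' else snap(n)
    C=cloud(s)
    for nm,c in(('tip',(624,164)),('near',(588,42))):
        q=C[(np.hypot(C[:,0]-c[0],C[:,1]-c[1])<60)&(C[:,2]>168)&(C[:,2]<186)]
        if len(q)<5: print(n,nm,len(q));continue
        crit=(3,50,.1);_,l,ce=cv2.kmeans(q[:,:2].astype(np.float32),2,None,crit,5,cv2.KMEANS_PP_CENTERS)
        print(n,nm,len(q),ce.ravel(),np.bincount(l.ravel()),np.linalg.norm(ce[0]-ce[1]),'mid',ce.mean(0),'z',q[:,2].max())
    # hypothesis reprojection: fit pose from board top + networks
    q=C[(abs(C[:,0]-620)<250)&(abs(C[:,1]-90)<250)&(C[:,2]>124)&(C[:,2]<134)]
    print(n,'z130',len(q))
```

```text
board [474.7 -21.2  18. ] [543.6 279.   18. ] 307.9821869253752 -12.93841096220281
wrist tip 512 [623.9 186.4 612.2 138.4] [230 282] 49.33231 mid [618.1 162.4] z 180.8353089072347
wrist near 623 [577.2  14.3 593.4  61.4] [266 357] 49.821495 mid [585.3  37.9] z 181.31154455374488
wrist z130 2933
scene tip 120 [626.9 189.6 615.4 140.7] [59 61] 50.20433 mid [621.1 165.1] z 182.80098701172213
scene near 101 [595.8  63.3 583.4  15.2] [52 49] 49.671024 mid [589.6  39.2] z 182.81338438029192
scene z130 537
side tip 86 [612.7 135.2 624.9 184.4] [42 44] 50.642445 mid [618.8 159.8] z 184.54662314661374
side near 98 [593.5  58.2 580.9  10.9] [48 50] 48.983814 mid [587.2  34.6] z 184.84142549050273
side z130 345
```

>>> arm_command:
  slide:
    - [-1.13,-0.73,2.6]
    - [-1.13,-0.73,2.6]
    - [-1.13,-0.73,2.6]
    - [0,0,0]
    - [0,0,0]
  angular:
    - [0,0,0]
    - [0,0,0]
    - [0,0,0]
    - [0,0,-0.05]
    - [0,0,0]
  claw: [-0.63,-0.63,-0.63,-0.63,-0.63]
  grip_force: 20

```text
time_s: 3.25
eef_pos: [616.7, 166.2, 214.4]
ee_rot: [-179.9, -0.1, 166.4]
force: [-0.3, 0.1, -0.0]
width: 75.7
grasp_force: 0.0
```

Run:
```python
from h import *
np.set_printoptions(precision=1,suppress=True)
s=wsnap('w2.png')
o=arm.get_obs();print(o['eef_pos'],o['ee_rot'],o['width'],o['force'])
for k,z in dict(tip_catch=165).items():
    for m in arm.mark_of(k,s)[:2]: print(k,np.array(m['uv']),m['confidence'],world(s,*m['uv'],z=z))
```

```text
[617.1 166.9 215.4] [180.   -0.  166.4] 75.93802525400665 [-0.8  0.2  1.1]
tip_catch [317.1 231.9] 0.72 [620.6 161.7 165. ]
```

View pics/w2.png

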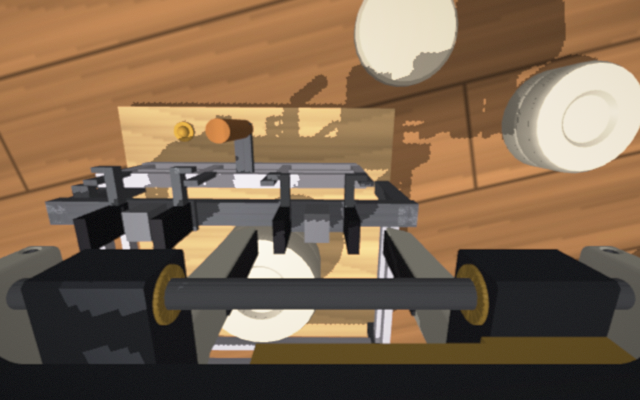

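The pads (256 and 385) straddle the tip jaws (281 and 351), about 3 mm off towards +y. I'll correct that and descend.

>>> arm_command:
  slide:
    - [-0.3,-0.36,1.0]
    - [0,0,2.0]
    - [0,0,2.0]
    - [0,0,0]
    - [0,0,0]
  angular:
    - [0,0,0]
    - [0,0,0]
    - [0,0,0]
    - [0,0,0]
    - [0,0,0]
  claw: [-0.63,-0.63,-0.63,-0.63,-0.63]

```text
time_s: 3.85
eef_pos: [619.3, 162.2, 165.6]
ee_rot: [-180.0, 0.0, 166.4]
force: [0.5, 0.1, 0.4]
width: 75.8
grasp_force: 0.0
```

>>> arm_command:
  slide:
    - [0,0,0]
    - [0,0,0]
    - [0,0,0]
    - [0,0,0]
    - [0,0,0]
  angular:
    - [0,0,0]
    - [0,0,0]
    - [0,0,0]
    - [0,0,0]
    - [0,0,0]
  claw: [1,1,1,1,1]
  grip_force: 25

```text
time_s: 4.35
eef_pos: [619.8, 162.4, 166.4]
ee_rot: [179.9, 0.1, 166.4]
force: [-1.1, 0.3, 3.5]
width: 40.5
grasp_force: 6.3
```

>>> arm_command:
  slide:
    - [0,0,0]
    - [0,0,0]
    - [0,0,0]
  angular:
    - [0,0,0]
    - [0,0,0]
    - [0,0,0]
  claw: [1,1,1]

```text
time_s: 4.65
eef_pos: [619.9, 162.5, 166.5]
ee_rot: [179.9, 0.1, 166.4]
force: [-0.5, 0.6, 5.8]
width: 36.1
grasp_force: 25.0
```

Run:
```python
from h import *
np.set_printoptions(precision=1,suppress=True)
s=wsnap('w3.png')
o=arm.get_obs();print(o['eef_pos'],o['width'],o['force'],o['grasp_force'])
```

```text
[619.9 162.5 166.5] 35.425762848822174 [-0.1  1.   5.1] 25.00345766544342
```

View pics/w3.png

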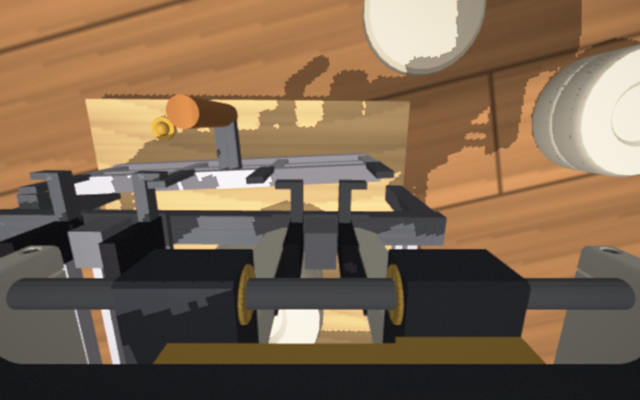

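The jaws are squeezed home, and the leaf's free end at (380,165) has sprung out from the header. Next I'll release, rise, and shift 130 mm to the near catch.

>>> arm_command:
  slide:
    - [0,0,0]
    - [0,0,0]
    - [0,0,0]
    - [0,0,-2.5]
    - [0,0,-3.0]
  angular:
    - [0,0,0]
    - [0,0,0]
    - [0,0,0]
    - [0,0,0]
    - [0,0,0]
  claw: [-0.63,-0.63,-0.63,-0.63,-0.63]

```text
time_s: 5.2
eef_pos: [617.6, 161.6, 218.7]
ee_rot: [-179.8, -0.3, 166.5]
force: [0.6, 1.1, 0.6]
width: 71.4
grasp_force: 0.0
```

>>> arm_command:
  slide:
    - [0,0,0]
    - [0.16,-4.0,0]
    - [0,-4.5,0]
    - [0,-4.5,0]
    - [0,0,0]
  angular:
    - [0,0,0]
    - [0,0,0]
    - [0,0,0]
    - [0,0,0]
    - [0,0,0]
  claw: [-0.63,-0.63,-0.63,-0.63,-0.63]

```text
time_s: 5.7
eef_pos: [585.0, 26.0, 219.4]
ee_rot: [-179.5, -0.1, 165.7]
force: [0.5, -0.8, 0.4]
width: 75.3
grasp_force: 0.0
```

Run:
```python
from h import *
np.set_printoptions(precision=1,suppress=True)
s=wsnap('w4.png')
o=arm.get_obs();print(o['time_s'],o['eef_pos'],o['width'],o['ee_rot'],o['grasp_force'])
for m in arm.mark_of('near_catch',s)[:2]: print(np.array(m['uv']),m['confidence'],world(s,*m['uv'],z=165))
```

```text
5.75 [585.9  30.8 219.4] 75.6135748138684 [-179.8   -0.1  166. ] 0.0
[339.7 225.3] 0.69 [589.7  37.6 165. ]
```

View pics/w4.png

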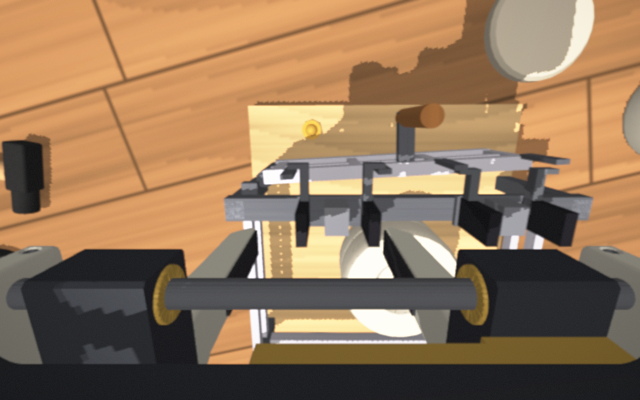

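The arm was still settling after an overshoot. The near catch jaws are at (302,225) and (371,225), and the gate is ajar at its second hold. I'll let it settle, then adjust.

>>> arm_command:
  slide:
    - [0,0,0]
    - [0,0,0]
    - [0,0,0.5]
  angular:
    - [0,0,0]
    - [0,0,0]
    - [0,0,0]
  claw: [-0.63,-0.63,-0.63]

```text
time_s: 6.1
eef_pos: [587.7, 37.8, 215.5]
ee_rot: [179.9, 0.1, 166.6]
force: [1.1, -0.7, -0.5]
width: 75.8
grasp_force: 0.0
```

>>> arm_command:
  slide:
    - [0,0,1.0]
    - [0,0,2.0]
    - [0,0,2.0]
    - [0,0,0]
    - [0,0,0]
  angular:
    - [0,0,0]
    - [0,0,0]
    - [0,0,0]
    - [0,0,0]
    - [0,0,0]
  claw: [-0.63,-0.63,-0.63,-0.63,-0.63]

```text
time_s: 6.6
eef_pos: [587.0, 36.4, 165.0]
ee_rot: [-180.0, -0.1, 166.5]
force: [0.6, -0.9, -0.1]
width: 76.0
grasp_force: 0.0
```

>>> arm_command:
  slide:
    - [0,0,0]
    - [0,0,0]
    - [0,0,0]
    - [0,0,0]
    - [0,0,0]
  angular:
    - [0,0,0]
    - [0,0,0]
    - [0,0,0]
    - [0,0,0]
    - [0,0,0]
  claw: [1,1,1,1,1]

```text
time_s: 7.1
eef_pos: [587.8, 36.2, 166.3]
ee_rot: [180.0, 0.1, 166.4]
force: [-0.1, 0.1, 3.7]
width: 40.6
grasp_force: 6.3
```

>>> arm_command:
  slide:
    - [0,0,0]
    - [0,0,0]
    - [0,0,0]
    - [0,0,0]
    - [0,0,0]
  angular:
    - [0,0,0]
    - [0,0,0]
    - [0,0,0]
    - [0,0,0]
    - [0,0,0]
  claw: [1,1,1,1,1]

```text
time_s: 7.6
eef_pos: [587.9, 36.5, 166.3]
ee_rot: [179.9, 0.1, 166.4]
force: [-0.6, 1.0, 6.2]
width: 35.9
grasp_force: 25.0
```

>>> arm_command:
  slide:
    - [0,0,0]
    - [0,0,0]
    - [0,0,0]
    - [0,0,0]
    - [0,0,0]
  angular:
    - [0,0,0]
    - [0,0,0]
    - [0,0,0]
    - [0,0,0]
    - [0,0,0]
  claw: [1,1,1,1,1]

```text
time_s: 8.1
eef_pos: [587.9, 36.5, 166.3]
ee_rot: [179.9, 0.1, 166.4]
force: [0.4, 2.1, 5.0]
width: 35.6
grasp_force: 25.0
```

Run:
```python
from h import *
np.set_printoptions(precision=1,suppress=True)
o=arm.get_obs();print(o['time_s'],o['eef_pos'],o['width'],o['grasp_force'])
c=np.array([619.3,162.4])
for n in('scene','side','wrist'):
    s=wsnap('w5.png') if n=='wrist' else snap(n)
    for m in arm.mark_of('gate_pull',s)[:2]: print(n,np.array(m['uv']),m['confidence'],world(s,*m['uv'],z=142))
```

```text
8.1 [587.9  36.5 166.3] 35.60863663110518 25.01122534275055
scene [310.2 218.6] 0.48 [606.1  72.8 142. ]
side [277.5 168.1] 0.76 [490.4 102.9 142. ]
wrist [400.   50.5] 0.6 [493.4 101.5 142. ]
```

View pics/w5.png

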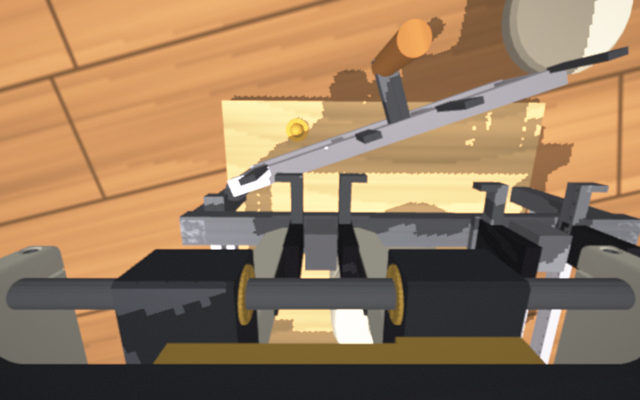

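The gate has sprung free to about 0.35 rad, with the pull's top at (414,38). I'll open, rise, and move over the pull, turning the tool so it closes along the pull's path.

>>> arm_command:
  slide:
    - [0,0,0]
    - [0,0,0]
    - [0,0,0]
    - [0,0,-2.5]
    - [0,0,-3.0]
  angular:
    - [0,0,0]
    - [0,0,0]
    - [0,0,0]
    - [0,0,0]
    - [0,0,0]
  claw: [-0.63,-0.63,-0.63,-0.63,-0.63]

```text
time_s: 8.9
eef_pos: [585.4, 35.6, 219.0]
ee_rot: [-179.8, -0.3, 166.5]
force: [0.5, -0.5, -0.7]
width: 71.4
grasp_force: 0.0
```

>>> arm_command:
  slide:
    - [0,0,0]
    - [3.6,1.4,0]
    - [3.6,1.4,0]
    - [3.6,1.4,0]
    - [0,0,0]
  angular:
    - [0,0,0]
    - [0,0,0]
    - [0,0,0]
    - [0,0,0]
    - [0,0,0.145]
  claw: [-0.63,-0.63,-0.63,-0.63,-0.4]

```text
time_s: 9.4
eef_pos: [486.4, 105.5, 219.1]
ee_rot: [-179.9, -0.4, 158.3]
force: [0.3, 0.1, -0.6]
width: 71.2
grasp_force: 0.0
```

>>> arm_command:
  slide:
    - [0,0,0]
    - [0,0,0]
    - [0,0,0]
    - [0,0,0]
    - [0,0,0]
  angular:
    - [0,0,0.145]
    - [0,0,0.145]
    - [0,0,0.145]
    - [0,0,0.145]
    - [0,0,0.145]
  claw: [-0.4,-0.4,-0.4,-0.4,-0.4]

```text
time_s: 9.9
eef_pos: [491.0, 101.7, 219.2]
ee_rot: [-179.8, 0.0, 116.2]
force: [-0.2, 0.4, -0.2]
width: 65.5
grasp_force: 0.0
```

>>> arm_command:
  slide:
    - [0,0,0]
    - [0,0,0]
    - [0,0,0]
  angular:
    - [0,0,0]
    - [0,0,0]
    - [0,0,0]
  claw: [-0.4,-0.4,-0.4]

```text
time_s: 10.2
eef_pos: [491.7, 102.1, 220.0]
ee_rot: [-179.9, -0.0, 116.7]
force: [0.4, 0.1, 0.2]
width: 65.3
grasp_force: 0.0
```

Run:
```python
from h import *
np.set_printoptions(precision=1,suppress=True)
o=arm.get_obs();print(o['time_s'],o['eef_pos'],o['width'],o['ee_rot'],o['qpos'])
for n in('scene','side','wrist'):
    s=wsnap('w6.png') if n=='wrist' else snap(n)
    for k,z in(('gate_pull',142),('gate_hinge',100)):
        for m in arm.mark_of(k,s)[:2]: print(n,k,np.array(m['uv']),m['confidence'],world(s,*m['uv'],z=z))
    for m in arm.trace('gate_pull',s)[:1]:print('trace',m['extent'],m['confidence'])
```

```text
10.2 [491.7 102.1 220. ] 65.27055922518495 [-179.9   -0.   116.7] [-24.7  23.8  14.8 107.3  -7.8  49.9  20.7]
scene gate_pull [354.5 210.3] 0.58 [494.1 107.1 142. ]
scene gate_hinge [309.6 192.7] 0.66 [546.5 -34.1 100. ]
scene gate_hinge [354.2 208.2] 0.54 [469.3  75.1 100. ]
trace [267.9, 103.5, 296.1, 153.6] 0.75
side gate_pull [278.3 165.5] 0.91 [498.7 110.3 142. ]
side gate_hinge [327.2 194.7] 0.76 [555.2 -37.2 100. ]
trace [263.4, 153.1, 320.8, 207.1] 0.61
wrist gate_pull [320.5 210.4] 0.56 [491. 103. 142.]
wrist gate_hinge [313.2 323.1] 0.92 [545.6 -23.1 100. ]
wrist gate_hinge [436.2 257.5] 0.34 [621.1  99.3 100. ]
trace [309.0, 94.4, 427.3, 337.2] 0.7
```

View pics/w6.png

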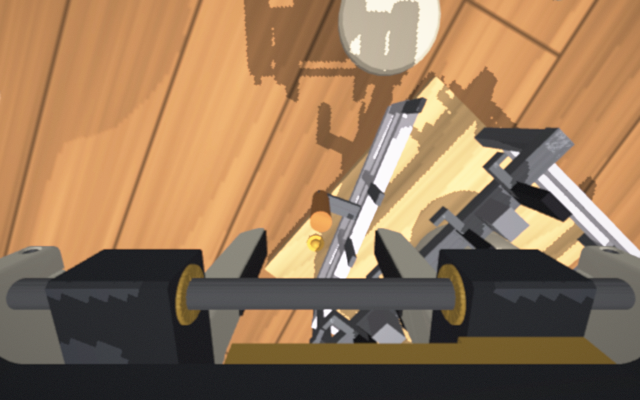

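The pull's top at (320,216) lies midway between the fingers, and the pull measures (491,103) against a TCP of (491.7,102.1). I'll narrow the opening, descend and pinch.

>>> arm_command:
  slide:
    - [0,0,0]
    - [0,0,1.8]
    - [0,0,3.0]
    - [0,0,3.0]
    - [0,0,0]
  angular:
    - [0,0,0]
    - [0,0,0]
    - [0,0,0]
    - [0,0,0]
    - [0,0,0]
  claw: [0.14,0.14,0.14,0.14,0.14]

```text
time_s: 11.3
eef_pos: [489.4, 101.9, 139.5]
ee_rot: [-179.5, -0.1, 116.6]
force: [0.1, -0.1, -0.9]
width: 40.3
grasp_force: 0.0
```

>>> arm_command:
  slide:
    - [0,0,0]
    - [0,0,0]
    - [0,0,0]
    - [0,0,0]
    - [0,0,0]
  angular:
    - [0,0,0]
    - [0,0,0]
    - [0,0,0]
    - [0,0,0]
    - [0,0,0]
  claw: [1,1,1,1,1]
  grip_force: 30

```text
time_s: 11.8
eef_pos: [492.8, 102.4, 143.7]
ee_rot: [179.9, 0.0, 116.6]
force: [-0.4, -1.1, 6.3]
width: 15.9
grasp_force: 30.0
```

```bash
cat > plan.py <<'E'
from h import *
H=np.array([553.,-21.]);r=138.6
def plan(th0,th1,n,dz=0,tilt=0):
    "steps in TOOL frame along the pull's arc; tilt = total turn about tool y (rad)"
    o=arm.get_obs();R=Ro.from_euler('xyz',o['ee_rot'],degrees=True);p=np.array(o['eef_pos'])
    print(o['time_s'],p,o['ee_rot'],'w',o['width'],'g',o['grasp_force'],'F',o['force'],'r',np.linalg.norm(p[:2]-H),'th',np.arctan2(*(p[:2]-H)[::-1])-np.radians(96.6))
    for i in range(n):
        t=th0+(th1-th0)*(i+1)/n;a=np.radians(96.6)+t
        q=np.append(H+r*np.array([np.cos(a),np.sin(a)]),p[2]+dz/n)
        R2=Ro.from_rotvec([0,0,(th1-th0)/n])*R*Ro.from_rotvec([0,tilt/n,0])
        print(np.round(R.inv().apply(q-p)/10,2).tolist(),np.round((R.inv()*R2).as_rotvec(),3).tolist(),q.round(0),np.hypot(*q[:2]).round(0));R=R2;p=q
E
python3 - <<'E'
from plan import *
plan(.36,.86,10)
E
```

```text
11.8 [492.77231443 102.41199944 143.67445919] [1.79870027e+02 2.22957576e-02 1.16585823e+02] w 15.930898897699299 g 30.002956688404083 F [-0.3516967  -1.08196006  6.27428077] r 137.32405366261162 th 0.33882708600765543
[0.1, -0.98, -0.0] [-0.0, 0.0, -0.05] [484.  99. 144.] 494.0
[-0.03, -0.69, -0.0] [-0.0, 0.0, -0.05] [478.  95. 144.] 487.0
[-0.03, -0.69, -0.0] [-0.0, 0.0, -0.05] [472.  91. 144.] 481.0
[-0.03, -0.69, -0.0] [-0.0, 0.0, -0.05] [466.  87. 144.] 474.0
[-0.03, -0.69, -0.0] [-0.0, 0.0, -0.05] [461.  83. 144.] 468.0
[-0.03, -0.69, -0.0] [-0.0, 0.0, -0.05] [456.  78. 144.] 463.0
[-0.03, -0.69, -0.0] [-0.0, 0.0, -0.05] [451.  73. 144.] 457.0
[-0.03, -0.69, -0.0] [-0.0, 0.0, -0.05] [447.  68. 144.] 452.0
[-0.03, -0.69, -0.0] [-0.0, 0.0, -0.05] [442.  62. 144.] 447.0
[-0.03, -0.69, -0.0] [-0.0, 0.0, -0.05] [438.  57. 144.] 442.0
```

The pull is pinched: the width of 15.9 matches the 16 mm post, and the radius of 137.3 fits the expected 138.6. I'll swing along the arc.

>>> arm_command:
  slide:
    - [0,-0.69,0]
    - [-0.02,-0.69,0]
    - [-0.02,-0.69,0]
    - [-0.02,-0.69,0]
    - [-0.02,-0.69,0]
  angular:
    - [0,0,-0.05]
    - [0,0,-0.05]
    - [0,0,-0.05]
    - [0,0,-0.05]
    - [0,0,-0.05]
  claw: [1,1,1,1,1]

```text
time_s: 12.3
eef_pos: [464.2, 83.8, 143.7]
ee_rot: [179.8, 0.0, 131.0]
force: [-0.6, 1.9, 5.9]
width: 15.7
grasp_force: 30.0
```

>>> arm_command:
  slide:
    - [-0.02,-0.69,0]
    - [-0.02,-0.69,0]
    - [-0.02,-0.69,0]
    - [-0.02,-0.69,0]
    - [-0.02,-0.69,0]
  angular:
    - [0,0,-0.05]
    - [0,0,-0.05]
    - [0,0,-0.05]
    - [0,0,-0.05]
    - [0,0,-0.05]
  claw: [1,1,1,1,1]

```text
time_s: 12.8
eef_pos: [441.9, 59.9, 143.7]
ee_rot: [179.7, 0.1, 145.4]
force: [-0.3, 5.1, 5.8]
width: 15.3
grasp_force: 30.0
```

Run:
```python
from plan import *
plan(.85,1.1,5,0,0.15)
```

```text
12.8 [441.8869479   59.94055369 143.69006728] [1.79709629e+02 6.36166972e-02 1.45412975e+02] w 15.306771819916058 g 30.015584528446198 F [-0.27417913  5.0987677   5.83016256] r 137.46811840715588 th 0.8260372657082975
[0.1, -1.02, -0.01] [0.001, 0.03, -0.05] [435.  52. 144.] 438.0
[-0.02, -0.69, -0.0] [0.002, 0.03, -0.05] [432.  46. 144.] 434.0
[-0.02, -0.69, -0.0] [0.004, 0.03, -0.05] [429.  40. 144.] 430.0
[-0.02, -0.69, -0.0] [0.005, 0.03, -0.05] [426.  34. 144.] 427.0
[-0.02, -0.69, -0.01] [0.007, 0.03, -0.05] [423.  27. 144.] 424.0
```

>>> arm_command:
  slide:
    - [0,-0.75,0]
    - [-0.02,-0.69,0]
    - [-0.02,-0.69,0]
    - [-0.02,-0.69,0]
    - [-0.02,-0.69,0]
  angular:
    - [0.001,0.03,-0.05]
    - [0.002,0.03,-0.05]
    - [0.004,0.03,-0.05]
    - [0.005,0.03,-0.05]
    - [0.007,0.03,-0.05]
  claw: [1,1,1,1,1]

```text
time_s: 13.3
eef_pos: [423.7, 28.1, 143.2]
ee_rot: [179.9, -8.7, 159.8]
force: [-2.0, 4.3, 4.4]
width: 15.6
grasp_force: 30.0
```

Run:
```python
from plan import *
plan(1.09,1.29,5,0,0.1)
```

```text
13.3 [423.71282585  28.07520945 143.18974122] [179.86897886  -8.71001031 159.81652902] w 15.584179285849244 g 30.002656280994415 F [-1.96966741  4.30255003  4.41765537] r 138.2879227614888 th 1.092822046646741
[0.03, -0.51, 0.0] [0.006, 0.02, -0.039] [422.  23. 143.] 422.0
[-0.0, -0.55, -0.0] [0.007, 0.02, -0.039] [420.  18. 143.] 420.0
[-0.0, -0.55, -0.0] [0.008, 0.02, -0.039] [419.  13. 143.] 419.0
[-0.0, -0.55, -0.0] [0.009, 0.02, -0.039] [417.   7. 143.] 417.0
[-0.0, -0.55, -0.0] [0.01, 0.02, -0.039] [416.   2. 143.] 416.0
```

>>> arm_command:
  slide:
    - [0,-0.55,0]
    - [0,-0.55,0]
    - [0,-0.55,0]
    - [0,-0.55,0]
    - [0,-0.55,0]
  angular:
    - [0.006,0.02,-0.04]
    - [0.007,0.02,-0.04]
    - [0.008,0.02,-0.04]
    - [0.009,0.02,-0.04]
    - [0.01,0.02,-0.04]
  claw: [1,1,1,1,1]

```text
time_s: 13.8
eef_pos: [416.1, 1.7, 143.0]
ee_rot: [179.8, -14.4, 171.5]
force: [-2.3, 3.9, 4.0]
width: 15.8
grasp_force: 30.0
```

>>> arm_command:
  slide:
    - [0,0,0]
    - [0,0,0]
    - [0,0,0]
    - [0,0,0]
    - [0,0,0]
  angular:
    - [0,0,0]
    - [0,0,0]
    - [0,0,0]
    - [0,0,0]
    - [0,0,0]
  claw: [1,1,1,1,1]

```text
time_s: 14.3
eef_pos: [416.1, 1.8, 143.0]
ee_rot: [179.9, -14.4, 171.4]
force: [-3.0, 4.0, 4.3]
width: 15.6
grasp_force: 30.0
```

Run:
```python
from plan import *
plan(1.29,1.3,1)
s=snap('side','s7.png')
for m in arm.mark_of('gate_pull',s)[:1]: print(m,world(s,*m['uv'],z=142))
```

```text
14.3 [416.13759338   1.77031654 143.02595823] [179.86252632 -14.39314032 171.37761488] w 15.616099344507079 g 30.00243365764618 F [-3.02370894  4.00279261  4.29840948] r 138.7436689086 th 1.2907408987440037
[-0.01, -0.13, -0.0] [0.002, 0.0, -0.01] [416.   0. 143.] 416.0
{'uv': [274.5, 197.8], 'confidence': 0.85} [413.66696558  13.59886348 142.        ]
```

View pics/s7.png

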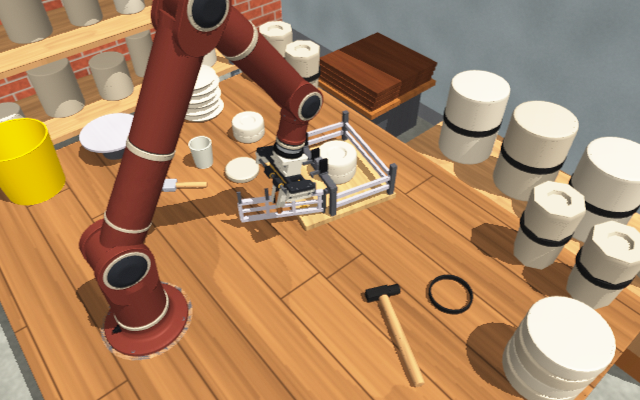

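The side view shows the gate wide open, its leaf at (240–330, 208), held in the fingers at about 1.29 rad. The loose things and the mould haven't moved. I'll hand in.

```bash
python3 -c "
from station import arm
print(arm.hand_in())"
```

```text
the job is handed in; nothing more can be done
None
```

I squeezed both catches in order, swung the gate past its detent, and handed the job in with the fingers still pinching the pull at about 1.29 rad (stop 1.35) and nothing else seen to move; the hand-in gave no verdict.

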